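Set the crank press on the laminated blank

TASK

Two small crank presses stand on the bench. On the one with the wooden blank lying through it, wind the handwheel clockwise (seen from above) until you feel it come to its stop, then back it off a quarter turn and let go, so that the blank can still be slid. Leave the other, empty press's wheel alone.

Things in the scene. Friction and masses are not known exactly. Their poses are not given: they have to be found in the camera images.
- press_wheel (a joint): level three-spoke handwheel, 122 mm across, rim top 188 mm above the bench, on the press with the blank. Rad: 0 at its hard stop, negative before it, growing clockwise from above (-6.28: a full turn short). Starts 1 to 2 turns short. Does not rise as it turns (the foot below moves 6 mm a turn); about 3 N at the handle turns it; stays where left.
- press_crank (a point): that wheel's crank handle: upright, black, round, 22 mm diameter, 52 mm tall, top 243 mm above the bench. Spins freely on its own axis, so a gripper can keep its orientation while it goes round. The point is on the handle's axis, 25 mm below its top, 27 mm above its foot at the rim. Radius of its circle 55 mm.
- press_axis (a point): fixed point on that wheel's vertical axis, in the air over the hub, level with press_crank (218 mm above the bench). The press: fixed grey base 150 x 170 mm, two steel columns, a bridge; a wooden board 320 x 56 x 18 mm lies through it and sticks out 85 mm at both ends.
- spare_crank (a point): the same point on the crank handle of the other, empty press of the same build, to be left alone. The presses stand side by side; either may be the left one.

How it is judged:
On the way:
1. the wheel of the press with the blank has been wound clockwise to its stop (within 0.1 rad) (value of joint press_wheel above -0.1 rad), for 0.1 s.
At the end, for the whole second after the job is handed in: After having reached its stop, the wheel of the press with the blank stands at rest a quarter turn back from the stop: 69 to 111 degrees (joint value between -1.94 and -1.20 rad). The other press's crank handle has not been moved by more than 15 mm (value of joint press_wheel between -1.94 and -1.2 rad and velocity of joint press_wheel between -0.1 and 0.1 rad/s); the robot touches nothing.
It fails at once if the other press's wheel is turned (its crank handle moves more than 15 mm) (distance of spare_crank from where it was at the start of the episode above 0.015 m).
It also fails if it takes over 54 s, if anything falls off the work surface, if the arm or the gripper's body presses on something with over 40 N, if the wrist force passes 120 N, or if a joint passes its speed limit or range.

ROBOT

A 7-joint arm with a two-finger parallel gripper is mounted at the origin on the work surface. World frame = base frame: x ahead of the robot, y to its left, z up, the work surface at z = 0. Lengths are in m, angles in rad, forces in N, time in s.
With the tool pointing down it reaches from about 0.4 to 0.925 m from the base axis. Payload 5.6 kg.
Tool frame: the origin (TCP) lies between the finger pads; the fingertips stand bot.tcp_to_tips ahead of it and the grasp point (between the pads) lies 8 mm behind it (bot.tcp_to_tips is the distance from the TCP to the fingertips, in m); z points along the fingers, y is the line along which they close (so a half turn about z gives the same grasp; the last joint's range is limited). The gripper opens to 85 mm and grips with 20 to 120 N. Pads are 22 mm wide; open, the fingers measure 114 mm over their backs; the gripper's body (76 mm by 85 mm) begins 54 mm behind the grasp point. The pads swing forward as they close: fully open they stand 13 mm farther back than shut.
Start: joints at [1.089, 0.468, -0.012, 1.603, 0.006, 1.071, -0.056], TCP at [0.276, -0.588, 0.242] pointing down, gripper open.
Joint ranges: [-2.53, 2.53], [-0.31, 2.02], [-1.57, 1.55], [0.28, 2.44], [-1.29, 4.43], [0.15, 1.84], [-2.92, 2.92]. Speed limits (rad/s): [2.57, 2.57, 3.14, 3.14, 3.14, 3.14, 3.14].

INTERFACE

Orientations are given as a rotation vector (axis times angle).
In Python, from station import telemetry, cams, order, bot gives the robot as it stands.
- The arm moves only by the tool play_rows, never from a script. Its argument "increments" is a list of rows, each a list of 3 entries, a list of its own where there are three numbers: the shift along the world's x, y, z in cm, then the turn about the world's z in degrees, then the gripper's target within -1 to 1 (shut at 1, half-way at 0, fully open at -1). A call has 1 to 20 rows; each row shifts and turns the commanded pose from where the row before left it; what a row does not reach is not made up. A row lasts 1/10 s, in which the tool goes at most 50 mm and 8.59 degrees, less where a joint would pass 70% of its speed; a pose out of reach is approached as far as the arm can. A call with a gripper value outside its range is refused whole. The fingers move at their own pace and stop on an object; "force" is the grip in N (left out, the last holds). Time passes only in rows, so rows that do not move let the fingers close. It gives the time, the measured TCP pose, the force, the opening and the grip force at its end, in the units of the state.
- telemetry.state(): the state, without advancing time (a new reading comes with each control period).
- cams.snapshot(name): name is "side" or "top"; returns (picture, depth): 420x560x3 uint8, red, green, blue; 420x560 float32, m along the optical axis (not along the pixel's ray), 0 where there is no reading.
- cams.camera_info(name): a dict with "fx", "fy", "cx", "cy" (pixels), "camera_from_world" (4x4, takes a point from world to camera coordinates). Camera axes: x right, y down, z forward; pixel columns grow to the right and rows downward; lengths in m; the calibration is good to about 2 mm. A picture is of the moment at which its call begins. camera_info takes no time and is no camera call.
- order.hand_in(): hands the job in; it is judged then, once.
The state is a dict: "clock": time; "joint_pos": joint angles; "joint_vel": joint speeds; "tau": joint torques, N m; "ee_pos": TCP position; "tcp_rot": TCP orientation; "wrist_force": force on the tool from outside, world axes, zero at the start; "torque": the same for the moment, N m; "gripper_width": finger opening in m; "grip_force": force on a finger pad.
Only numpy, scipy, OpenCV 4.12 (cv2) and the standard library are available. Lean on these libraries where they do the work, as an engineer would, in place of code of your own. Each camera call takes 0.05 s, during which the arm holds its last target. There are 200 camera calls.

## Working session

There is one attempt and no reset: what is moved stays moved. The work goes in short steps, Python scripts to look and compute and a tool call to move; the robot and the scene stay as the last step left them, time stands still between calls to the robot, and variables do not carry over. Pictures are saved under pics/ and viewed, at most 10 in all, crops included, and the job is handed in when it is done.

Besides the shell and the picture viewer there is one more tool, called after "Emit:" by a JSON object that holds its "fn" and its "kwargs". play_rows: Moves the arm, as the interface text tells. Its arguments: {"type":"object","properties":{"increments":{"type":"array","items":{"type":"array"}},"force":{"type":"number"}},"required":["increments"]}

```bash
mkdir -p pics; cat > h.py <<'E'
import numpy as np,cv2
from station import telemetry,cams,order,bot
def snap(n,f):
    p,d=cams.snapshot(n); cv2.imwrite(f'pics/{f}.png',p[:,:,::-1]); np.save(f'pics/{f}.npy',d); return p,d
def world(n,d):
    i=cams.camera_info(n); v,u=np.mgrid[:420,:560]
    c=np.stack([(u-i['cx'])/i['fx']*d,(v-i['cy'])/i['fy']*d,d,np.ones_like(d)],-1)
    w=c@np.linalg.inv(i['camera_from_world']).T
    return w[...,:3]
E
python3 - <<'E'
from h import *
for n in ('side','top'):
    p,d=snap(n,n+'1'); w=world(n,d); np.save(f'pics/{n}1w.npy',w)
    print(n,np.linalg.inv(cams.camera_info(n)['camera_from_world'])[:3].round(3).tolist(),(d>0).mean())
a=cv2.imread('pics/side1.png');b=cv2.imread('pics/top1.png')
s=telemetry.state();print(s['clock'],s['ee_pos'],s['tcp_rot'],bot.tcp_to_tips)
E
```

```text
side [[-0.725, -0.509, 0.463, 0.273], [-0.689, 0.55, -0.472, 0.308], [-0.014, -0.662, -0.75, 0.74]] 0.9961904761904762
top [[0.002, -0.992, 0.126, 0.492], [-1.0, -0.0, 0.01, -0.011], [-0.01, -0.126, -0.992, 0.984]] 0.9959736394557823
0.1 [ 0.27586893 -0.58803961  0.24143826] [-3.06488064e+00 -6.83250137e-01  7.57823205e-04] 0.011
```

View pics/side1.png

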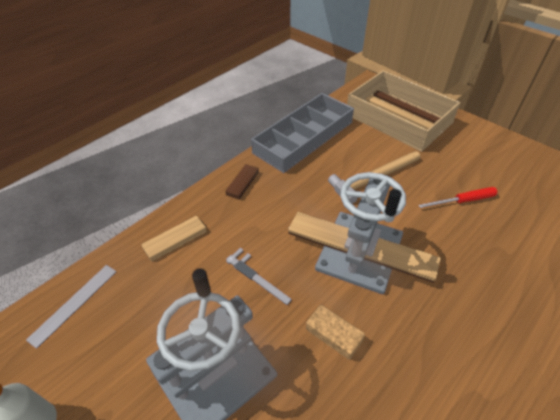

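View pics/top1.png

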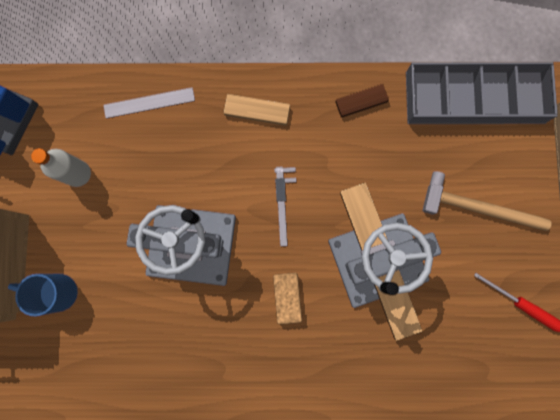

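The blank's press is the right one in the top view, with its hub at about (398,258) and crank at (389,288). In the side view its crank is at about (393,203). The empty press is at top (168,240), crank (190,216).

```bash
python3 - <<'E'
from h import *
for n,boxes in (('top',{'pc':(370,270,410,305),'sc':(175,200,205,232)}),('side',{'pc':(380,183,405,220),'sc':(188,262,215,300)})):
    w=np.load(f'pics/{n}1w.npy'); p=cv2.imread(f'pics/{n}1.png')
    for k,(a,b,c,d) in boxes.items():
        W=w[b:d,a:c].reshape(-1,3);P=p[b:d,a:c].reshape(-1,3)
        m=(P.max(1)<70)&(W[:,2]>.15); q=W[m]; print(n,k,m.sum(),'ztop',q[:,2].max().round(3))
        t=q[q[:,2]>q[:,2].max()-.006]; print('  top mean',t.mean(0).round(4), 'all ext',q.min(0).round(3),q.max(0).round(3))
    # wheel rims
    for nm,s in (('right',-1),('left',1)):
        m=(abs(w[...,2]-.185)<.012)&(s*w[...,1]>.0)&(p.min(2)>110)&(w[...,0]<.8)&(w[...,0]>.2)
        q=w[m]; (c,sz,_)=cv2.minAreaRect(q[:,:2].astype(np.float32)); 
        c2=cv2.minEnclosingCircle(q[:,:2].astype(np.float32)); print(n,nm,m.sum(),c,sz,c2, q[:,2].max())
E
```

```text
top pc 193 ztop 0.246
  top mean [ 0.4615 -0.1731  0.243 ] all ext [ 0.453 -0.182  0.196] [ 0.472 -0.163  0.246]
top sc 190 ztop 0.247
  top mean [0.5781 0.1545 0.2427] all ext [0.568 0.144 0.186] [0.588 0.165 0.247]
top right 1724 (0.5134031176567078, -0.1962924599647522) (0.1188984215259552, 0.1150394007563591) ((0.5115941762924194, -0.19800207018852234), 0.06204616650938988) 0.19320377895098306
top left 1527 (0.5405424237251282, 0.19858640432357788) (0.11823982745409012, 0.11413170397281647) ((0.5422202944755554, 0.19661617279052734), 0.06016333028674126) 0.1931131174696753
side pc 268 ztop 0.74
  top mean [0.2728 0.3075 0.7398] all ext [ 0.273 -0.179  0.194] [0.471 0.308 0.74 ]
side sc 319 ztop 0.245
  top mean [0.5779 0.1571 0.243 ] all ext [0.569 0.148 0.196] [0.587 0.167 0.245]
side right 1505 (0.5502681732177734, -0.6983116865158081) (0.12094041705131531, 1.1306264400482178) ((0.5748631954193115, -0.6964908242225647), 0.5656895637512207) 0.19623679609116906
side left 2592 (0.5429480671882629, 0.1993175745010376) (0.11960253119468689, 0.11559726297855377) ((0.5461689829826355, 0.2028706669807434), 0.06508450210094452) 0.19532179240646774
```

Emit:
{"fn": "play_rows", "kwargs": {"increments": [[[0,0,3],0,-0.2],[[0,0,3],0,-0.2],[[1.33,2.97,0],0,-0.2],[[1.33,2.97,0],0,-0.2],[[1.33,2.97,0],0,-0.2],[[1.33,2.97,0],0,-0.2],[[1.33,2.97,0],0,-0.2],[[1.33,2.97,0],0,-0.2],[[1.33,2.97,0],0,-0.2],[[1.33,2.97,0],0,-0.2],[[1.33,2.97,0],0,-0.2],[[1.33,2.97,0],0,-0.2],[[1.33,2.97,0],0,-0.2],[[1.33,2.97,0],0,-0.2],[[1.33,2.97,0],0,-0.2],[[1.33,2.97,0],0,-0.2],[[0,0,0],0,-0.2],[[0,0,0],0,-0.2]], "force": 30}}

```text
clock: 1.9
ee_pos: [0.4623, -0.1722, 0.302]
tcp_rot: [-3.066, -0.686, 0.001]
wrist_force: [-0.7, 0.3, -0.3]
gripper_width: 0.0513
grip_force: 0.0
```

```bash
python3 - <<'E'
from h import *
a,_=snap('side','side2');b,d=snap('top','top2')
cv2.imwrite('pics/c2.png',np.hstack([cv2.resize(a[120:300,280:460,::-1],(400,400)),cv2.resize(b[170:350,300:480,::-1],(400,400))]))
s=telemetry.state();print(s['clock'],s['ee_pos'],s['tcp_rot'],s['gripper_width'],s['wrist_force'])
E
```

```text
2.0 [ 0.46175838 -0.17369952  0.3020232 ] [ 3.06665549e+00  6.81232419e-01 -1.25325090e-03] 0.05104004627081219 [-0.13557272  0.01092175  0.49157692]
```

View pics/c2.png

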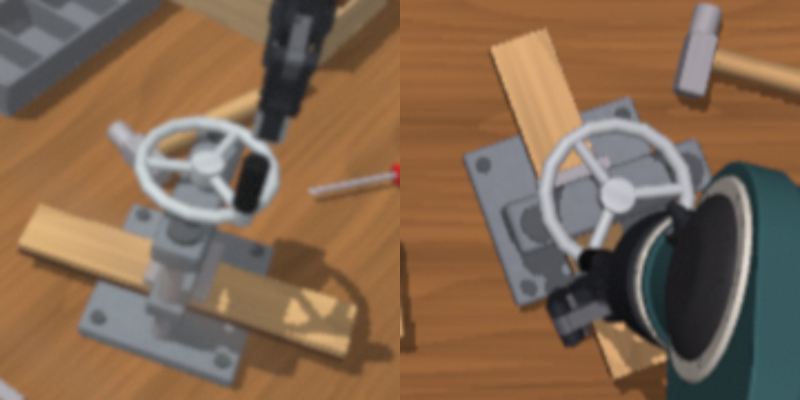

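The jaws stand astride the black handle from above (crop right, handle at about (595,260)), so I descend and grip.

Emit:
{"fn": "play_rows", "kwargs": {"increments": [[[0,0,-2],0,-0.2],[[0,0,-2],0,-0.2],[[0,0,-2],0,-0.2],[[0,0,-1.5],0,-0.2],[[0,0,-1.4],0,-0.2],[[0,0,0],0,-0.2]]}}

```text
clock: 2.6
ee_pos: [0.4605, -0.1736, 0.2115]
tcp_rot: [-3.065, -0.68, 0.006]
wrist_force: [0.2, -0.6, 0.5]
gripper_width: 0.051
grip_force: 0.0
```

Emit:
{"fn": "play_rows", "kwargs": {"increments": [[[0,0,0],0,1],[[0,0,0],0,1],[[0,0,0],0,1],[[0,0,0],0,1],[[0,0,0],0,1],[[0,0,0],0,1],[[0,0,0],0,1]]}}

```text
clock: 3.3
ee_pos: [0.4632, -0.1734, 0.2143]
tcp_rot: [3.064, 0.683, 0.003]
wrist_force: [0.8, -4.4, 4.8]
gripper_width: 0.0211
grip_force: 30.7
```

```bash
cat > arc.py <<'E'
import numpy as np,sys
t0,step,n=map(float,sys.argv[1:4]); r=float(sys.argv[4]) if len(sys.argv)>4 else 5.5
t=np.radians(t0+step*np.arange(n+1)); p=np.c_[r*np.cos(t),r*np.sin(t)].round(2)
print([[[round(a,2),round(b,2),0],0,1] for a,b in np.diff(p,axis=0)])
E
python3 arc.py 154.4 -15 24; echo; python3 arc.py 154.4 -10 36
```

```text
[[[np.float64(0.78), np.float64(1.2), 0], 0, 1], [[np.float64(1.07), np.float64(0.96), 0], 0, 1], [[np.float64(1.28), np.float64(0.65), 0], 0, 1], [[np.float64(1.41), np.float64(0.29), 0], 0, 1], [[np.float64(1.43), np.float64(-0.07), 0], 0, 1], [[np.float64(1.37), np.float64(-0.45), 0], 0, 1], [[np.float64(1.2), np.float64(-0.78), 0], 0, 1], [[np.float64(0.96), np.float64(-1.07), 0], 0, 1], [[np.float64(0.65), np.float64(-1.28), 0], 0, 1], [[np.float64(0.29), np.float64(-1.41), 0], 0, 1], [[np.float64(-0.07), np.float64(-1.43), 0], 0, 1], [[np.float64(-0.45), np.float64(-1.37), 0], 0, 1], [[np.float64(-0.78), np.float64(-1.2), 0], 0, 1], [[np.float64(-1.07), np.float64(-0.96), 0], 0, 1], [[np.float64(-1.28), np.float64(-0.65), 0], 0, 1], [[np.float64(-1.41), np.float64(-0.29), 0], 0, 1], [[np.float64(-1.43), np.float64(0.07), 0], 0, 1], [[np.float64(-1.37), np.float64(0.45), 0], 0, 1], [[np.float64(-1.2), np.float64(0.78), 0], 0, 1], [[np.float64(-0.96), np.float64(1.07), 0], 0, 1], [[np.float64(-0.65), np.float64(1.28), 0], 0, 1], [[np.float64(-0.29), np.float64(1.41), 0], 0, 1], [
[... 1190 characters left out ...]
, 1], [[np.float64(-0.9), np.float64(-0.32), 0], 0, 1], [[np.float64(-0.95), np.float64(-0.15), 0], 0, 1], [[np.float64(-0.96), np.float64(0.01), 0], 0, 1], [[np.float64(-0.94), np.float64(0.17), 0], 0, 1], [[np.float64(-0.9), np.float64(0.34), 0], 0, 1], [[np.float64(-0.82), np.float64(0.49), 0], 0, 1], [[np.float64(-0.73), np.float64(0.62), 0], 0, 1], [[np.float64(-0.61), np.float64(0.74), 0], 0, 1], [[np.float64(-0.47), np.float64(0.84), 0], 0, 1], [[np.float64(-0.32), np.float64(0.9), 0], 0, 1], [[np.float64(-0.15), np.float64(0.95), 0], 0, 1], [[np.float64(0.01), np.float64(0.96), 0], 0, 1], [[np.float64(0.17), np.float64(0.94), 0], 0, 1], [[np.float64(0.34), np.float64(0.9), 0], 0, 1]]
```

Quarter turns of 15° rows first, then a check of the tracking.

Emit:
{"fn": "play_rows", "kwargs": {"increments": [[[0.78,1.2,0],0,1],[[1.07,0.96,0],0,1],[[1.28,0.65,0],0,1],[[1.41,0.29,0],0,1],[[1.43,-0.07,0],0,1],[[1.37,-0.45,0],0,1]]}}

```text
clock: 3.9
ee_pos: [0.5353, -0.1467, 0.2142]
tcp_rot: [3.066, 0.684, -0.004]
wrist_force: [-5.5, -2.8, 11.1]
gripper_width: 0.0213
grip_force: 31.2
```

Emit:
{"fn": "play_rows", "kwargs": {"increments": [[[1.2,-0.78,0],0,1],[[0.96,-1.07,0],0,1],[[0.65,-1.28,0],0,1],[[0.29,-1.41,0],0,1],[[-0.07,-1.43,0],0,1],[[-0.45,-1.37,0],0,1]]}}

```text
clock: 4.5
ee_pos: [0.5638, -0.218, 0.2143]
tcp_rot: [-3.064, -0.687, -0.007]
wrist_force: [3.1, 3.4, 6.0]
gripper_width: 0.0209
grip_force: 30.7
```

Emit:
{"fn": "play_rows", "kwargs": {"increments": [[[-0.78,-1.2,0],0,1],[[-1.07,-0.96,0],0,1],[[-1.28,-0.65,0],0,1],[[-1.41,-0.29,0],0,1],[[-1.43,0.07,0],0,1],[[-1.37,0.45,0],0,1]]}}

```text
clock: 5.1
ee_pos: [0.4889, -0.2466, 0.2143]
tcp_rot: [3.065, 0.682, 0.005]
wrist_force: [3.2, -1.2, 6.1]
gripper_width: 0.0213
grip_force: 30.6
```

Emit:
{"fn": "play_rows", "kwargs": {"increments": [[[-1.2,0.78,0],0,1],[[-0.96,1.07,0],0,1],[[-0.65,1.28,0],0,1],[[-0.29,1.41,0],0,1],[[0.07,1.43,0],0,1]]}}

```text
clock: 5.6
ee_pos: [0.4588, -0.1863, 0.2143]
tcp_rot: [3.064, 0.683, 0.004]
wrist_force: [5.9, -4.5, 1.9]
gripper_width: 0.0213
grip_force: 30.4
```

```bash
python3 - <<'E'
import numpy as np
for k in range(13):
    t=np.radians(169.4-30*k-10*np.arange(4)); print(round(169.4-30*k,1), np.diff(np.c_[5.5*np.cos(t),5.5*np.sin(t)],axis=0).round(2).tolist())
E
```

```text
169.4 [[0.26, 0.92], [0.41, 0.86], [0.56, 0.78]]
139.4 [[0.68, 0.67], [0.79, 0.54], [0.87, 0.4]]
109.4 [[0.93, 0.24], [0.96, 0.07], [0.95, -0.09]]
79.4 [[0.92, -0.26], [0.86, -0.41], [0.78, -0.56]]
49.4 [[0.67, -0.68], [0.54, -0.79], [0.4, -0.87]]
19.4 [[0.24, -0.93], [0.07, -0.96], [-0.09, -0.95]]
-10.6 [[-0.26, -0.92], [-0.41, -0.86], [-0.56, -0.78]]
-40.6 [[-0.68, -0.67], [-0.79, -0.54], [-0.87, -0.4]]
-70.6 [[-0.93, -0.24], [-0.96, -0.07], [-0.95, 0.09]]
-100.6 [[-0.92, 0.26], [-0.86, 0.41], [-0.78, 0.56]]
-130.6 [[-0.67, 0.68], [-0.54, 0.79], [-0.4, 0.87]]
-160.6 [[-0.24, 0.93], [-0.07, 0.96], [0.09, 0.95]]
-190.6 [[0.26, 0.92], [0.41, 0.86], [0.56, 0.78]]
```

Emit:
{"fn": "play_rows", "kwargs": {"increments": [[[0.25,0.92,0],0,1],[[0.41,0.87,0],0,1]]}}

```text
clock: 5.8
ee_pos: [0.4656, -0.1687, 0.2143]
tcp_rot: [3.063, 0.684, 0.004]
wrist_force: [3.4, -6.1, 4.2]
gripper_width: 0.0212
grip_force: 30.7
```

Emit:
{"fn": "play_rows", "kwargs": {"increments": [[[0.56,0.78,0],0,1],[[0.68,0.67,0],0,1],[[0.79,0.54,0],0,1]]}}

```text
clock: 6.1
ee_pos: [0.4851, -0.1494, 0.2142]
tcp_rot: [3.064, 0.683, 0.0]
wrist_force: [1.4, -7.4, 8.8]
gripper_width: 0.0213
grip_force: 31.0
```

Emit:
{"fn": "play_rows", "kwargs": {"increments": [[[0.87,0.4,0],0,1],[[0.93,0.24,0],0,1],[[0.96,0.07,0],0,1]]}}

```text
clock: 6.4
ee_pos: [0.512, -0.1419, 0.2142]
tcp_rot: [3.065, 0.683, -0.003]
wrist_force: [-3.4, -4.4, 11.8]
gripper_width: 0.0213
grip_force: 31.3
```

Emit:
{"fn": "play_rows", "kwargs": {"increments": [[[0.95,-0.09,0],0,1],[[0.92,-0.26,0],0,1],[[0.86,-0.41,0],0,1]]}}

```text
clock: 6.7
ee_pos: [0.539, -0.1485, 0.2142]
tcp_rot: [-3.066, -0.684, 0.004]
wrist_force: [-4.5, -1.8, 12.3]
gripper_width: 0.0211
grip_force: 31.4
```

Emit:
{"fn": "play_rows", "kwargs": {"increments": [[[0.78,-0.56,0],0,1],[[0.67,-0.68,0],0,1],[[0.54,-0.79,0],0,1]]}}

```text
clock: 7.0
ee_pos: [0.5593, -0.1674, 0.2142]
tcp_rot: [-3.064, -0.686, 0.002]
wrist_force: [-3.8, 2.5, 12.4]
gripper_width: 0.0213
grip_force: 31.3
```

Emit:
{"fn": "play_rows", "kwargs": {"increments": [[[0.4,-0.87,0],0,1],[[0.24,-0.93,0],0,1],[[0.07,-0.96,0],0,1]]}}

```text
clock: 7.3
ee_pos: [0.5652, -0.1801, 0.214]
tcp_rot: [-3.04, -0.692, 0.006]
wrist_force: [-14.8, 44.3, 24.9]
gripper_width: 0.0214
grip_force: 34.4
```

Emit:
{"fn": "play_rows", "kwargs": {"increments": [[[0,0,0],0,1],[[0,0,0],0,1]]}}

```text
clock: 7.5
ee_pos: [0.5651, -0.1797, 0.2141]
tcp_rot: [-3.042, -0.696, 0.006]
wrist_force: [-11.9, 30.7, 20.4]
gripper_width: 0.0212
grip_force: 33.2
```

```bash
python3 - <<'E'
from h import *
a,_=snap('side','side3');b,d=snap('top','top3')
cv2.imwrite('pics/c3.png',np.hstack([cv2.resize(a[120:300,280:460,::-1],(400,400)),cv2.resize(b[170:350,300:480,::-1],(400,400))]))
s=telemetry.state();print(s['clock'],s['ee_pos'],s['wrist_force'])
E
```

```text
7.6 [ 0.56517087 -0.17967719  0.21411571] [-11.1014039   30.11783874  21.14236652]
```

View pics/c3.png

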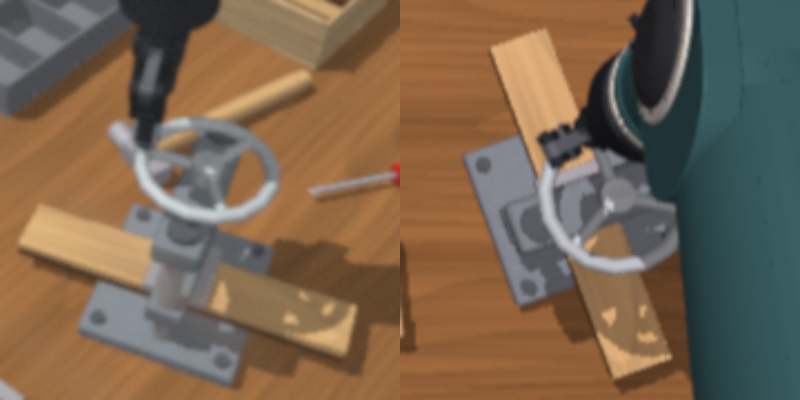

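The gripper holds the handle at upper left of the wheel and touches nothing else. The wheel is stopped at about 17.3°, with roughly 45 N at the handle, so this is the hard stop. I now retrace to about 108°.

Emit:
{"fn": "play_rows", "kwargs": {"increments": [[[-0.07,0.96,0],0,1],[[-0.24,0.93,0],0,1],[[-0.4,0.87,0],0,1],[[-0.54,0.79,0],0,1],[[-0.67,0.68,0],0,1],[[-0.78,0.56,0],0,1],[[-0.86,0.41,0],0,1],[[-0.92,0.26,0],0,1],[[-0.95,0.09,0],0,1],[[-0.96,-0.07,0],0,1],[[-0.85,-0.22,0],0,1],[[0,0,0],0,1],[[0,0,0],0,1]]}}

```text
clock: 8.9
ee_pos: [0.4939, -0.1453, 0.2142]
tcp_rot: [3.065, 0.682, -0.001]
wrist_force: [-1.6, -4.1, 10.0]
gripper_width: 0.0212
grip_force: 31.6
```

Emit:
{"fn": "play_rows", "kwargs": {"increments": [[[0,0,0],0,-0.2],[[0,0,0],0,-0.2],[[0,0,0],0,-0.2],[[0,0,0],0,-0.2],[[0,0,0],0,-0.2],[[0,0,0],0,-0.2],[[0,0,2],0,-0.2],[[0,0,2],0,-0.2],[[0,0,3],0,-0.2],[[0,0,3],0,-0.2],[[-1.5,-4,0],0,-0.2],[[-1.5,-4,0],0,-0.2],[[-1.5,-4,0],0,-0.2],[[-1.5,-4,0],0,-0.2],[[-1.5,-4,0],0,-0.2],[[-1.5,-4,0],0,-0.2],[[0,0,0],0,-0.2],[[0,0,0],0,-0.2]]}}

```text
clock: 10.7
ee_pos: [0.4036, -0.385, 0.3129]
tcp_rot: [-3.066, -0.68, 0.0]
wrist_force: [1.1, 0.8, -0.5]
gripper_width: 0.051
grip_force: 0.0
```

```bash
python3 - <<'E'
from h import *
for n in ('top','side'):
    p,d=snap(n,n+'4'); w=world(n,d)
    m=(p.max(2)<70)&(w[...,2]>.236)&(w[...,2]<.248)&(np.hypot(w[...,0]-.5116,w[...,1]+.1965)<.07)
    c=np.median(w[m],axis=0); print(n,m.sum(),c,np.degrees(np.arctan2(c[1]+.1965,c[0]-.5116)))
print(telemetry.state()['ee_pos'])
cv2.imwrite('pics/c4.png',cv2.imread('pics/top4.png'))
E
```

```text
top 139 [ 0.49195013 -0.14422681  0.24227243] 110.60160490443602
side 93 [ 0.49244899 -0.13892755  0.2426695 ] 108.39928510199029
[ 0.40485435 -0.38313854  0.31318039]
```

View pics/c4.png

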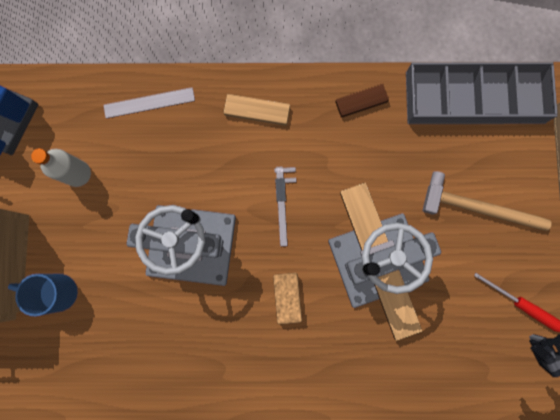

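The wheel stands at about 109°, with the handle at (371,269), roughly 92° back from the stop. The spare press is untouched and the arm is clear.

```bash
python3 -c "
from station import order
print(order.hand_in())"
```

```text
the job is handed in; nothing more can be done
None
```

The press with the blank was wound clockwise to its stop, backed off about 92° and released, the empty press was left alone, and the job is handed in (no verdict was shown).

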